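# Sound the drying-post socket with a depth gauge

### The arm

A 6-joint arm with a two-finger parallel gripper is mounted at the origin on the work surface. World frame = base frame: x ahead of the robot, y to its left, z up, the work surface at z = 0. Lengths are in m, angles in degrees, forces in N, time in s.
With the tool pointing down it reaches from about 0.4 to 0.825 m from the base axis. Payload 7 kg.
Tool frame: the origin (TCP) lies between the finger pads; the fingertips stand 11 mm ahead of it and the grasp point (between the pads) lies 8 mm behind it; z points along the fingers, y is the direction in which the jaws open and shut (so a half turn about z gives the same grasp; the last joint's range is limited). The gripper opens to 88 mm and grips with 3 to 60 N. Pads are 19 mm wide; open, the fingers measure 130 mm over their backs; the gripper's body (78 mm by 193 mm) begins 47 mm behind the grasp point.
Start: joints at [-50.816, 20.546, 0.682, 0, -70.136, -16.507], TCP at [0.26, -0.623, 0.238] pointing down, gripper open.
Joint ranges: [-176.03, 176.03], [-82.01, 121.73], [-58.28, 71.71], [-173.87, 95.51], [-174.79, -0.11], [-173.66, 173.66]. Speed limits (degrees/s): [136.94, 136.94, 172.46, 180, 180, 180].

### API

Orientations are given as [roll, pitch, yaw] about the fixed x, y, z axes, in that order (R = Rz(yaw) Ry(pitch) Rx(roll)).
In Python, from plant import r gives the robot as it stands.
- The arm moves only by the shell command python3 -m inch 'ROWS' [OPENING] [FORCE]. ROWS is JSON, a list of rows, each an object of numbers: "x", "y", "z": the shift along the tool's x, y, z as a fraction of full scale; "yaw": the turn about the tool's z as a fraction of full scale. In form: [{"x": .., "y": .., "z": .., "yaw": ..}, ...]. A call has 1 to 5 rows; each row shifts and turns the pose as measured when the row begins, along the tool's axes as they then stand; what a row does not reach is not made up. Full scale, the value 1, is 0.025 m for a shift and 4 degrees for a turn. A row lasts 1/12 s, in which the tool goes at most 41.7 mm and 7.16 degrees, less where a joint would pass 70% of its speed; a pose out of reach is approached as far as the arm can. A call with a number of a shift or a turn outside -1 to 1 is refused whole. A call with a gripper value outside its range is refused whole. OPENING is the opening, from -1 (shut) to 1 (fully open), set as the call begins (- or left out, the last holds). The fingers move at their own pace and stop on an object; FORCE is the grip in N (left out, the last holds). Time passes only in rows, so rows that do not move let the fingers close. It gives the time, the measured TCP pose, the force and the opening at its end, in the units of the state.
- r.get_state(): the state, without advancing time (a new reading comes with each control period).
- r.capture(name): name is "scene" or "side" or "wrist"; returns (picture, depth): 384x512x3 uint8, red, green, blue; 384x512 float32, m along the optical axis (not along the pixel's ray), 0 where there is no reading.
- r.camera_info(name): a dict with "mtx" (3x3 intrinsics, pixels), "k1" (the pictures are not rectified: a ray, as slopes to the right and down, at radius r is drawn at 1 + k1 r^2 times it, then the intrinsics apply), "pose" (4x4, takes a point from camera to world coordinates). Camera axes: x right, y down, z forward; pixel columns grow to the right and rows downward; lengths in m; the calibration is good to about 2 mm. A picture is of the moment at which its call begins: read the wrist's pose just before it. camera_info takes no time and is no camera call; for the wrist camera it gives the pose at the moment of the call.
- r.close_job(): hands the job in, once; it reports no verdict.
The state is a dict: "time_s": time; "joints": joint angles; "qd": joint speeds; "joint_torque": joint torques, N m; "tcp_pos": TCP position; "eef_rot": TCP orientation; "contact_force": force on the tool from outside, world axes, zero at the start; "moment": the same for the moment, N m; "gripper_width": finger opening in m.
Only numpy, scipy, OpenCV 4.12 (cv2) and the standard library are available. Lean on these libraries where they do the work, as an engineer would, in place of code of your own. Each camera call takes 0.05 s, during which the arm holds its last target. There are 200 camera calls.

### The job

Measure how deep the drying-post socket in the grey concrete block is: pull out its red-knobbed bung and lay it in the steel bowl, then take the depth gauge from its blue stand and lower it upright into the socket, letting the rim push the orange stop ring up the rod, until the rod bottoms out. Hold it gently but definitely pressed on the bottom for two seconds, without ramming it, then let go and leave the gauge standing there, rod on the bottom and ring flat on the rim, so the depth can be read. Leave the dispenser, brush, soap holder and mug where they are.

Things in the scene. Friction and masses are not known exactly. Their poses are not given: they have to be found in the camera images.
- socket: Fixed grey concrete block, 100 x 100 mm, 75 mm high, with one vertical round bore of 25 mm diameter in the centre of its top (2 mm chamfer at the mouth). Origin at the centre of its underside; z up.
- mouth (a point): Centre of the bore's mouth, on the top face of the concrete block (75 mm above its underside).
- bottom: The rigid steel bottom inside the bore of the concrete block. Its origin lies at the centre of the block's underside whatever the depth is: the bore's depth, mouth to bottom, is unknown, somewhere from 42 to 60 mm, and has to be found by touch.
- bung: Loose bung closing the bore: black rubber flange 40 mm across and 6 mm thick lying on the block, 22 mm stem reaching 15 mm down into the bore, and on top an upright red round knob 22 mm across and 34 mm tall. Origin on the axis at the flange's underside (level with the mouth); z up along the knob, whose top is 40 mm above the origin. About 60 g, lifts out freely.
- bowl: Small loose stainless bowl, 136 mm across the rim, 48 mm high, inner floor about 5 mm up. Origin at the centre of its underside.
- stand: Fixed blue plastic block, 90 x 90 mm, 55 mm high, in whose top a 25 mm bore, 32 mm deep, holds the gauge upright. Origin at the centre of its underside.
- gauge: Depth gauge: smooth round aluminium rod, 22 mm in diameter and 195 mm long with black graduations and a yellow top end, foot chamfered 3 mm wide by 4 mm high. Standing upright in the stand at the start with its foot 23 mm above the slab. Origin at the centre of its foot's end face; z along the rod to its yellow end. About 0.3 kg with its ring. Grip it on the bare rod well above the ring, 110 to 180 mm from the foot.
- foot (a point): Centre of the end face of the gauge's foot (the gauge's origin).
- ring_face (a point): Centre of the underside of the orange stop ring on the rod. The ring is 48 mm across and 10 mm thick; it starts 35 mm above the foot, too wide for the bore, and stays where it is pushed on the rod: it slides against a steady friction of about 5 N.
- ring (a joint): How far the stop ring has been pushed up the rod, m: 0 with its underside 35 mm above the foot, up to 0.05. It reads bore depth minus 0.035 when the foot is on the bottom and the ring on the rim.
- dispenser: White plastic push dispenser, 72 mm across, 184 mm tall; leave alone. Origin under its centre.
- brush: Green scrubbing brush with stiff yellow bristles, 150 x 55 mm, 75 mm tall with its bow handle; leave alone. Origin under its centre, x along it.
- soap_holder: White ceramic soap holder, 90 x 130 mm, 24 mm high, with a yellow soap bar in it; leave alone. Origin under its centre.
- mug: Red plastic mug, 80 mm across, 90 mm tall; leave alone. Origin under its centre.
There are look-alikes about, which are no part of the job. There is more than one size of the gauge; the job needs the larger.

How it is judged:
By the outcome, as a careful person would: the job done as asked, in the order asked, and still so for the second after the job is handed in, with the robot touching nothing.
It also fails if it takes over 67 s, if anything falls off the work surface, if the arm or the gripper's body presses on something with over 40 N, if the wrist force passes 120 N, or if a joint passes its speed limit or range.

## Working session

There is one attempt and no reset: what is moved stays moved. The work goes in short steps, Python scripts to look and compute and a shell command to move; the robot and the scene stay as the last step left them, time stands still between calls to the robot, and variables do not carry over. Pictures are saved under pics/ and viewed, about 8 in all and at most 12, crops included, and the job is handed in when it is done.

```bash
mkdir -p pics; ls
cat > h.py <<'E'
import numpy as np,cv2
from plant import r
def cap(n,f):
    i=r.camera_info(n); p,d=r.capture(n)
    cv2.imwrite(f'pics/{f}.png',p[:,:,::-1]); np.savez(f'pics/{f}.npz',d=d,p=p,M=i['mtx'],k=i['k1'],T=i['pose'])
def world(f,u,v,z=None):
    """world point at pixel: by depth or on plane z"""
    a=np.load(f'pics/{f}.npz');M=a['M'];k=float(a['k']);T=a['T']
    q=cv2.undistortPoints(np.array([[[u,v]]],float),M,np.array([k,0,0,0,0]))[0,0]
    ray=np.array([q[0],q[1],1.])
    if z is None: s=float(a['d'][int(round(v)),int(round(u))])
    else:
        w=T[:3,:3]@ray; s=(z-T[2,3])/w[2]
    return (T@np.append(ray*s,1))[:3].round(4)
E
python3 - <<'E'
from h import *
cap('scene','s0');cap('side','d0')
print(r.get_state())
for n in('scene','side','wrist'):print(r.camera_info(n))
a=cv2.imread('pics/s0.png');b=cv2.imread('pics/d0.png')
cv2.imwrite('pics/s0b.png',cv2.resize(a,(800,600),interpolation=cv2.INTER_CUBIC))
cv2.imwrite('pics/d0b.png',cv2.resize(b,(800,600),interpolation=cv2.INTER_CUBIC))
E
```

```text
pics
{'time_s': 0.1, 'joints': array([-5.08151458e+01,  2.05880137e+01,  6.38297633e-01, -1.67538265e-02,
       -7.01355398e+01, -1.65063611e+01]), 'qd': array([-0.11763978, -0.14608225,  0.08699043,  0.06299111,  0.05725246,
        0.17816584]), 'joint_torque': array([-1.30785924e-03, -5.84163344e+01,  2.93750417e+01,  7.01565877e+00,
        1.01567965e-02, -6.07042148e-05]), 'tcp_pos': array([ 0.26005399, -0.62243541,  0.23670624]), 'eef_rot': array([ 1.79913782e+02, -9.12381790e-03, -1.57327205e+02]), 'contact_force': array([0.2881642 , 0.08215545, 0.58677496]), 'moment': array([ 0.03073907,  0.0110409 , -0.01735688]), 'gripper_width': 0.08783530995632914}
{'mtx': array([[481.63012733,   0.        , 257.83379087],
       [  0.        , 481.63012733, 193.75481837],
       [  0.        ,   0.        ,   1.        ]]), 'k1': -0.13000120552804775, 'pose': array([[ 0.62252663,  0.48933905, -0.61074371,  1.57831049],
       [ 0.78257275, -0.3955814 ,  0.48072366, -0.82727766],
       [-0.00636199, -0.77721467, -0.62920337,  1.14250063],
       [ 0.        ,  0.        ,  0.        , 
[... 207 characters left out ...]
 'pose': array([[-0.91262362, -0.27468084,  0.30276818,  0.23797071],
       [-0.40857905,  0.58848249, -0.6976758 ,  0.74439579],
       [ 0.0134644 , -0.76042014, -0.64929186,  0.7855247 ],
       [ 0.        ,  0.        ,  0.        ,  1.        ]])}
{'mtx': array([[337.59558266,   0.        , 256.87598412],
       [  0.        , 337.59558266, 192.39468773],
       [  0.        ,   0.        ,   1.        ]]), 'k1': -0.017186331064334936, 'pose': array([[-0.38641136,  0.87834111,  0.28143056,  0.18286356],
       [ 0.92232582,  0.36759884,  0.11910574, -0.65421656],
       [ 0.00116192,  0.30559448, -0.95216105,  0.38305735],
       [ 0.        ,  0.        ,  0.        ,  1.        ]])}
```

View pics/s0b.png

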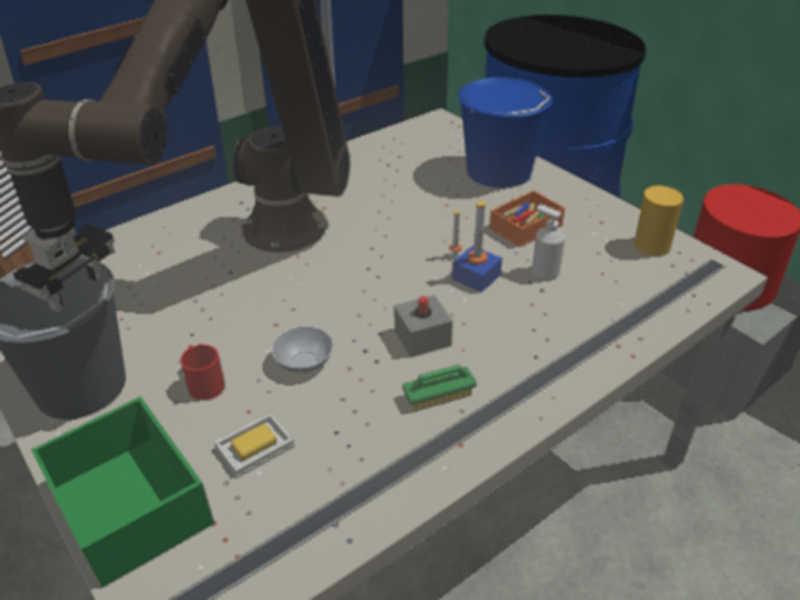

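View pics/d0b.png

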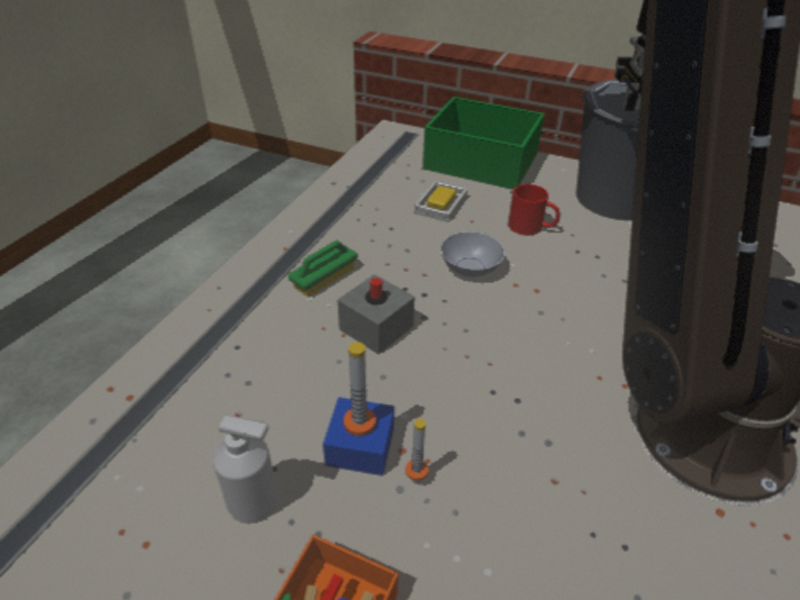

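Scene view: knob at (423,300), gauge top at (481,205), bowl at (302,349). Side view: knob (376,285), gauge top (357,349), bowl (472,255). The smaller gauge is the lone one beside the stand. Next I'll measure these from the depth cloud in both views.

```bash
cat >> h.py <<'E'
def cloud(f):
    a=np.load(f'pics/{f}.npz');d=a['d'];v,u=np.mgrid[:384,:512]
    q=cv2.undistortPoints(np.stack([u,v],-1).reshape(-1,1,2).astype(float),a['M'],np.array([float(a['k']),0,0,0,0])).reshape(-1,2)
    P=np.c_[q*d.reshape(-1,1),d.ravel()]@a['T'][:3,:3].T+a['T'][:3,3]
    P[d.ravel()==0]=np.nan
    return P,a['p'].reshape(-1,3).astype(float)
E
python3 - <<'E'
from h import *
pts={'s0':dict(knob=(423,299,.115),gauge=(481,205,.218),bowl=(302,349,.048)),'d0':dict(knob=(376,284,.115),gauge=(357,349,.218),bowl=(472,253,.048))}
for f in pts:
  P,C=cloud(f)
  for n,(u,v,z) in pts[f].items():
    w=world(f,u*.64-.2,v*.64-.2,z)
    near=np.hypot(*(P[:,:2]-w[:2]).T)<(.1 if n=='bowl' else .08)
    out=[f,n,w]
    def circ(S):
        c=np.linalg.lstsq(np.c_[2*S,np.ones(len(S))],(S**2).sum(1),rcond=None)[0]; return c[:2].round(4),np.sqrt(c[2]+c[0]**2+c[1]**2).round(4),len(S)
    if n=='knob':
        S=P[near&(C[:,0]>1.8*C[:,1])&(P[:,2]>.085)&(P[:,2]<.12)]; out+=[circ(S[S[:,2]<.112][:,:2]),S.mean(0),S[:,2].max()]
        B=P[near&(abs(P[:,2]-.075)<.006)]; out+=[cv2.minAreaRect(B[:,:2].astype(np.float32))]
    if n=='gauge':
        S=P[near&(P[:,2]>.12)]
        for lo,hi in((.12,.15),(.15,.18),(.18,.21)):
            s=S[(S[:,2]>lo)&(S[:,2]<hi)]; out+=[circ(s[:,:2])]
        out+=[S[:,2].max()]
        B=P[near&(abs(P[:,2]-.055)<.006)&(C[:,2]>1.5*C[:,0])]; out+=[cv2.minAreaRect(B[:,:2].astype(np.float32))]
    if n=='bowl':
        S=P[near&(P[:,2]>.043)&(P[:,2]<.055)]; out+=[circ(S[:,:2])]
    print(*out,sep='\n   ')
  # clusters of other tall stuff near the gauge
E
```

```text
s0
   knob
   [5.972e-01 2.000e-04 1.150e-01]
   (array([ 0.5947, -0.0203]), np.float64(0.0137), 2)
   [ 0.59927919 -0.00240455  0.11512744]
   0.11945045557861311
   ((0.5956325531005859, -0.0008391588926315308), (0.10257574915885925, 0.11121244728565216), 73.09117889404297)
s0
   gauge
   [0.5105 0.2468 0.218 ]
   (array([0.5062, 0.2477]), np.float64(0.0085), 39)
   (array([0.5076, 0.2482]), np.float64(0.0076), 38)
   (array([0.505 , 0.2497]), np.float64(0.0088), 40)
   0.22599994654935762
   ((0.505633533000946, 0.24849267303943634), (0.09154185652732849, 0.09685064852237701), 14.514575958251953)
s0
   bowl
   [ 0.502  -0.2589  0.048 ]
   (array([ 0.495 , -0.2537]), np.float64(0.0644), 150)
d0
   knob
   [0.591  0.0105 0.115 ]
   (array([0.594, 0.008]), np.float64(0.0067), 47)
   [0.59366298 0.00883865 0.10556615]
   0.11726924499501301
   ((0.5968881845474243, 0.003925316035747528), (0.10468589514493942, 0.1050994023680687), 73.80498504638672)
d0
   gauge
   [0.5016 0.2558 0.218 ]
   (array([0.5033, 0.2555]), np.float64(0.01), 89)
   (array([0.5036, 0.2552]), np.float64(0.01), 96)
   (array([0.5035, 0.255 ]), np.float64(0.0102), 105)
   0.22090621404076172
   ((0.5030958652496338, 0.25452685356140137), (0.08898752182722092, 0.09296970814466476), 13.444427490234375)
d0
   bowl
   [ 0.4892 -0.2388  0.048 ]
   (array([ 0.4938, -0.2496]), np.float64(0.0653), 155)
```

```bash
R='x'; python3 -m inch '[{"x":-0.5,"y":0.4},{"x":-1,"y":0.81},{"x":-1,"y":0.81},{"x":-1,"y":0.81},{"x":-1,"y":0.81}]' -0.2 20; python3 -m inch '[{"x":-1,"y":0.81},{"x":-1,"y":0.81},{"x":-1,"y":0.81},{"x":-1,"y":0.81},{"x":-1,"y":0.81}]' ; python3 -m inch '[{"x":-1,"y":0.81},{"x":-1,"y":0.81},{"x":-1,"y":0.81},{"x":-1,"y":0.81},{"x":-1,"y":0.81}]'; python3 -m inch '[{"x":-1,"y":0.81},{"x":-1,"y":0.81},{"x":-1,"y":0.81},{"x":-0.5,"y":0.4},{"x":0,"y":0}]'
python3 - <<'E'
from h import *
P,C=cloud('d0')
S=P[(P[:,2]>.14)&(P[:,2]<.2)&(P[:,0]>.45)&(P[:,1]>.05)&(P[:,1]<.6)]
print(S[S[:,2]>.16][:,:2].min(0),S[:,:2].max(0)); D=S[np.hypot(S[:,0]-.505,S[:,1]-.251)>.05]; print('disp',D.mean(0),D.min(0),D.max(0))
E
```

```text
[0.49244005 0.24912965] [0.61621828 0.41977396]
disp [0.588583   0.40610733 0.17312743] [0.55629566 0.38663096 0.14052817] [0.61621828 0.41977396 0.18682348]validation failed for argument at $[0]...
validation failed for argument at $[0]...
validation failed for argument at $[0]...
validation failed for argument at $[0]...
```

```bash
python3 -m inch '[{"x":-0.5,"y":0.4,"z":0,"yaw":0},{"x":-1,"y":0.81,"z":0,"yaw":0},{"x":-1,"y":0.81,"z":0,"yaw":0},{"x":-1,"y":0.81,"z":0,"yaw":0},{"x":-1,"y":0.81,"z":0,"yaw":0}]' -0.2 20
```

```text
time_s: 0.52
tcp_pos: [0.3274, -0.493, 0.2321]
eef_rot: [179.6, -0.2, -157.8]
contact_force: [0.3, 0.7, 0.0]
gripper_width: 0.0599
```

```bash
python3 -m inch '[{"x":-1,"y":0.82,"z":-0.05,"yaw":0},{"x":-1,"y":0.82,"z":-0.05,"yaw":0},{"x":-1,"y":0.82,"z":-0.05,"yaw":0},{"x":-1,"y":0.82,"z":-0.05,"yaw":0},{"x":-1,"y":0.82,"z":-0.05,"yaw":0}]'
python3 -m inch '[{"x":-1,"y":0.82,"z":-0.05,"yaw":0},{"x":-1,"y":0.82,"z":-0.05,"yaw":0},{"x":-1,"y":0.82,"z":-0.05,"yaw":0},{"x":-1,"y":0.82,"z":-0.05,"yaw":0},{"x":-1,"y":0.82,"z":-0.05,"yaw":0}]'
python3 -m inch '[{"x":-1,"y":0.82,"z":-0.05,"yaw":0},{"x":-1,"y":0.82,"z":-0.05,"yaw":0},{"x":-1,"y":0.82,"z":-0.05,"yaw":0},{"x":-1,"y":0.82,"z":-0.05,"yaw":0},{"x":-1,"y":0.82,"z":-0.05,"yaw":0}]'
python3 -m inch '[{"x":-0.8,"y":0.6,"z":-0.05,"yaw":0},{"x":-0.4,"y":0.3,"z":-0.05,"yaw":0},{"x":0,"y":0,"z":0,"yaw":0}]'
```

```text
time_s: 0.93
tcp_pos: [0.4057, -0.3409, 0.2371]
eef_rot: [179.4, -0.2, -157.9]
contact_force: [2.0, -0.8, -0.5]
gripper_width: 0.0353
time_s: 1.35
tcp_pos: [0.4837, -0.1886, 0.2439]
eef_rot: [179.3, -0.2, -157.8]
contact_force: [-0.3, -0.2, 0.5]
gripper_width: 0.0352
time_s: 1.77
tcp_pos: [0.561, -0.0362, 0.251]
eef_rot: [179.2, -0.2, -157.8]
contact_force: [0.6, -0.9, -0.6]
gripper_width: 0.0355
time_s: 2.02
tcp_pos: [0.5819, 0.0038, 0.2527]
eef_rot: [179.2, -0.3, -157.5]
contact_force: [0.6, -0.4, -0.1]
gripper_width: 0.0347
```

Run:
```python
from h import *
cap('wrist','w1'); print(r.get_state()['tcp_pos'],r.get_state()['eef_rot'])
cv2.imwrite('pics/w1b.png',cv2.resize(cv2.imread('pics/w1.png'),(800,600),interpolation=cv2.INTER_CUBIC))
P,C=cloud('w1')
def rect(S): return cv2.minAreaRect(S[:,:2].astype(np.float32))
near=np.hypot(P[:,0]-.595,P[:,1]-.003)<.1
S=P[near&(C[:,0]>1.8*C[:,1])&(P[:,2]>.11)&(P[:,2]<.125)]
print(cv2.minEnclosingCircle(S[:,:2].astype(np.float32)),S.mean(0),len(S))
B=P[near&(abs(P[:,2]-.075)<.004)]; print(rect(B),B[:,2].mean(),len(B))
```

```text
[0.58129067 0.00300808 0.25246092] [ 179.19587187   -0.30060958 -157.48156231]
((0.595316469669342, 0.0022447267547249794), 0.010720544494688511) [0.59478308 0.00194575 0.11391549] 437
((0.5958693027496338, 0.0023484453558921814), (0.10036277025938034, 0.1006251722574234), 73.56270599365234) 0.0741590951573275 8363
```

View pics/w1b.png

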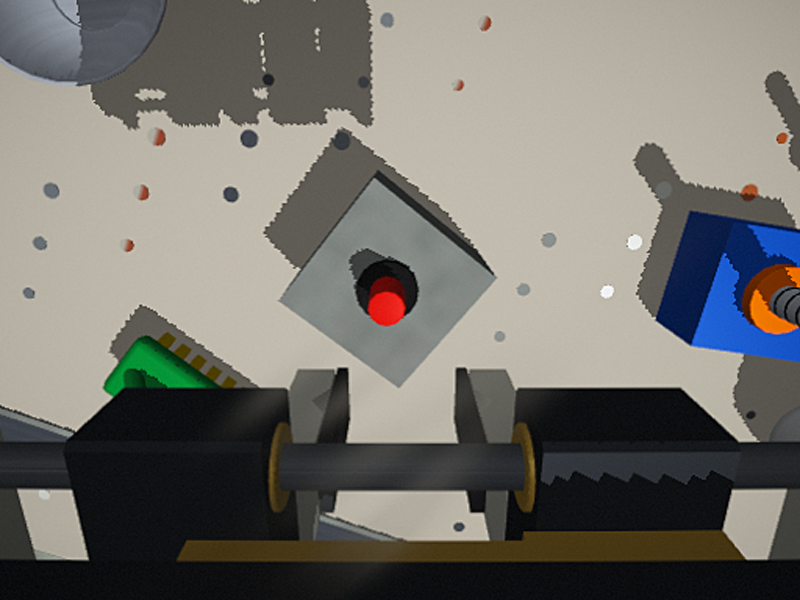

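```bash
python3 -m inch '[{"x":-0.5,"y":-0.26,"z":0.2,"yaw":0},{"x":0,"y":0,"z":1,"yaw":0},{"x":0,"y":0,"z":1,"yaw":0},{"x":0,"y":0,"z":1,"yaw":0},{"x":0,"y":0,"z":0,"yaw":0}]'
python3 -m inch '[{"x":0,"y":0,"z":0.8,"yaw":0},{"x":0,"y":0,"z":0,"yaw":0}]'
python3 -c "
from h import *
R=cv2.Rodrigues
from scipy.spatial.transform import Rotation as Q
s=r.get_state();M=Q.from_euler('xyz',s['eef_rot'],degrees=True).as_matrix();print(M.T@(np.array([.5953,.0022,.094])-s['tcp_pos'])/.025)"
```

```text
time_s: 2.48
tcp_pos: [0.5925, -0.0007, 0.1714]
eef_rot: [179.2, -0.2, -157.6]
contact_force: [-2.7, -1.2, -1.4]
gripper_width: 0.0348
time_s: 2.65
tcp_pos: [0.591, -0.0027, 0.1516]
eef_rot: [179.2, -0.3, -157.7]
contact_force: [-1.9, 0.2, -0.5]
gripper_width: 0.0349
[-0.24224866  0.08427854  2.30594227]
```

```bash
cat >> h.py <<'E'
from scipy.spatial.transform import Rotation as Q
def rem(x,y,z):
    s=r.get_state();M=Q.from_euler('xyz',s['eef_rot'],degrees=True).as_matrix()
    print('rem',(M.T@(np.array([x,y,z])-s['tcp_pos'])/.025).round(3),'rot',s['eef_rot'].round(2),'F',s['contact_force'].round(1))
E
python3 -m inch '[{"x":-0.26,"y":0.2,"z":0.6,"yaw":0},{"x":-0.05,"y":0.05,"z":0.8,"yaw":0},{"x":0,"y":0,"z":0.4,"yaw":0},{"x":0,"y":0,"z":0,"yaw":0}]'
python3 -c "
from h import *
rem(.5953,.0022,.094)"
```

```text
time_s: 2.98
tcp_pos: [0.5977, 0.0042, 0.1131]
eef_rot: [179.4, 0.1, -157.8]
contact_force: [0.1, -0.0, 0.1]
gripper_width: 0.0351
rem [ 0.119 -0.046  0.763] rot [ 1.7937e+02  9.0000e-02 -1.5776e+02] F [ 0.1 -0.   0.1]
```

```bash
python3 -m inch '[{"x":0.06,"y":0,"z":0.4,"yaw":0},{"x":0,"y":0,"z":0.35,"yaw":0},{"x":0,"y":0,"z":0,"yaw":0}]'
python3 -c "
from h import *
rem(.5953,.0022,.094)"
```

```text
time_s: 3.23
tcp_pos: [0.5977, 0.0032, 0.0969]
eef_rot: [179.4, 0.3, -157.8]
contact_force: [-0.4, 0.4, -0.4]
gripper_width: 0.0352
rem [ 0.103 -0.002  0.115] rot [ 179.44    0.33 -157.77] F [-0.4  0.4 -0.4]
```

```bash
python3 -m inch '[{"x":0.1,"y":0,"z":0.06,"yaw":0},{"x":0,"y":0,"z":0,"yaw":0},{"x":0,"y":0,"z":0,"yaw":0},{"x":0,"y":0,"z":0,"yaw":0},{"x":0,"y":0,"z":0,"yaw":0}]' -1 25
python3 -m inch '[{"x":0,"y":0,"z":-0.2,"yaw":0},{"x":0,"y":0,"z":-0.5,"yaw":0},{"x":0,"y":0,"z":-0.8,"yaw":0},{"x":0,"y":0,"z":-0.8,"yaw":0},{"x":0,"y":0,"z":-0.4,"yaw":0}]'
python3 -c "
from h import *
rem(.4945,-.2505,.15)
cap('wrist','w2')
P,C=cloud('w2')
n=np.hypot(P[:,0]-.4945,P[:,1]+.2505)<.1;S=P[n&(P[:,2]>.043)&(P[:,2]<.054)][:,:2]
c=np.linalg.lstsq(np.c_[2*S,np.ones(len(S))],(S**2).sum(1),rcond=None)[0];print(len(S),c,np.sqrt(c[2]+c[0]**2+c[1]**2))"
```

```text
time_s: 3.65
tcp_pos: [0.5957, 0.002, 0.0969]
eef_rot: [179.5, 0.4, -157.8]
contact_force: [-0.2, 0.1, -1.0]
gripper_width: 0.0217
time_s: 4.07
tcp_pos: [0.5936, 0.0008, 0.1651]
eef_rot: [179.4, 0.1, -157.8]
contact_force: [1.1, 0.4, -0.6]
gripper_width: 0.0215
rem [ 7.474 -7.811  0.518] rot [ 1.7942e+02  6.0000e-02 -1.5777e+02] F [ 1.1  0.4 -0.6]
238 [ 0.51787937 -0.22142848 -0.31641151] 0.028602496648435345
```

```bash
python3 -m inch '[{"x":0.5,"y":-0.5,"z":0,"yaw":0},{"x":0.95,"y":-1,"z":0,"yaw":0},{"x":0.95,"y":-1,"z":0,"yaw":0},{"x":0.95,"y":-1,"z":0,"yaw":0},{"x":0.95,"y":-1,"z":0,"yaw":0}]'
python3 -m inch '[{"x":0.95,"y":-1,"z":0,"yaw":0},{"x":0.95,"y":-1,"z":0,"yaw":0},{"x":0.95,"y":-1,"z":0,"yaw":0},{"x":0.3,"y":-0.3,"z":0,"yaw":0},{"x":0,"y":0,"z":0,"yaw":0}]'
python3 -c "
from h import *
rem(.4945,-.2505,.06)
cap('wrist','w2')
P,C=cloud('w2')
n=np.hypot(P[:,0]-.4945,P[:,1]+.2505)<.1;S=P[n&(P[:,2]>.044)&(P[:,2]<.052)][:,:2]
c=np.linalg.lstsq(np.c_[2*S,np.ones(len(S))],(S**2).sum(1),rcond=None)[0];print(len(S),c,np.sqrt(c[2]+c[0]**2+c[1]**2))
cv2.imwrite('pics/w2b.png',cv2.resize(cv2.imread('pics/w2.png'),(800,600),interpolation=cv2.INTER_CUBIC))"
```

```text
time_s: 4.53
tcp_pos: [0.5376, -0.1439, 0.1641]
eef_rot: [179.4, 0.4, -157.3]
contact_force: [1.8, -0.5, -0.2]
gripper_width: 0.0215
time_s: 4.95
tcp_pos: [0.4877, -0.2604, 0.1593]
eef_rot: [179.3, 0.2, -157.5]
contact_force: [-0.4, 0.8, -0.8]
gripper_width: 0.0213
rem [-0.388  0.21   3.975] rot [ 179.25    0.21 -157.53] F [-0.4  0.8 -0.8]
1861 [ 0.49313818 -0.25186447 -0.30235114] 0.06534399521581621
```

View pics/w2b.png

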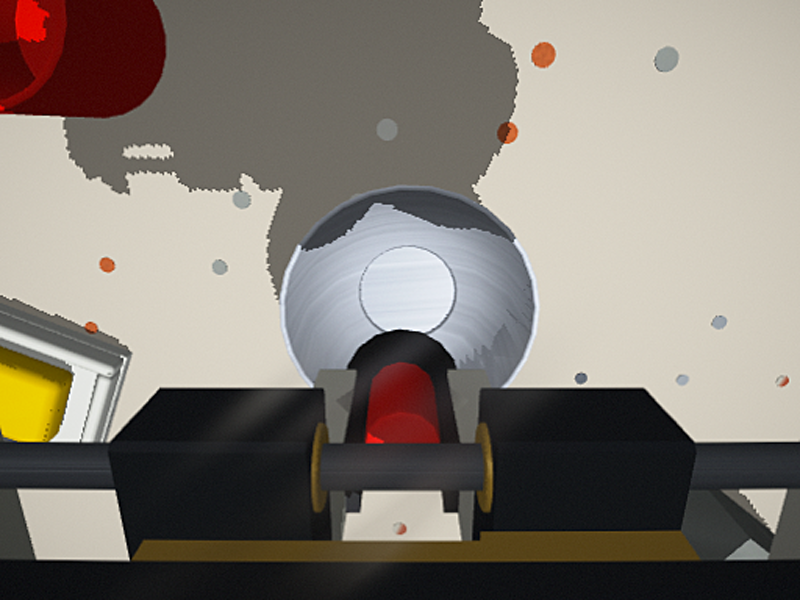

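```bash
python3 -m inch '[{"x":-0.3,"y":0.24,"z":0.7,"yaw":0},{"x":0,"y":0,"z":1,"yaw":0},{"x":0,"y":0,"z":1,"yaw":0},{"x":0,"y":0,"z":0.6,"yaw":0},{"x":0,"y":0,"z":0,"yaw":0}]'
python3 -c "
from h import *
rem(.493,-.252,.043)"
```

```text
time_s: 5.42
tcp_pos: [0.4946, -0.2473, 0.0746]
eef_rot: [179.4, 0.4, -157.5]
contact_force: [-0.5, 0.5, -0.6]
gripper_width: 0.0213
rem [ 0.142 -0.163  1.261] rot [ 179.36    0.44 -157.49] F [-0.5  0.5 -0.6]
```

```bash
python3 -m inch '[{"x":0.14,"y":-0.16,"z":0.5,"yaw":0},{"x":0,"y":0,"z":0.5,"yaw":0},{"x":0,"y":0,"z":0.2,"yaw":0},{"x":0,"y":0,"z":0,"yaw":0}]'
python3 -c "
from h import *
rem(.493,-.252,.043)"
```

```text
time_s: 5.75
tcp_pos: [0.495, -0.249, 0.0446]
eef_rot: [179.4, 0.4, -157.2]
contact_force: [-0.4, -0.1, -0.2]
gripper_width: 0.0215
rem [ 0.119 -0.079  0.062] rot [ 179.37    0.43 -157.21] F [-0.4 -0.1 -0.2]
```

```bash
python3 -m inch '[{"x":0.08,"y":-0.05,"z":0.04,"yaw":0},{"x":0,"y":0,"z":0,"yaw":0},{"x":0,"y":0,"z":0,"yaw":0},{"x":0,"y":0,"z":0,"yaw":0}]' -0.25
python3 -m inch '[{"x":0,"y":0,"z":-0.3,"yaw":0},{"x":0,"y":0,"z":-1,"yaw":0},{"x":0,"y":0,"z":-1,"yaw":0},{"x":0,"y":0,"z":-1,"yaw":0},{"x":0,"y":0,"z":-1,"yaw":0}]'
python3 -m inch '[{"x":0,"y":0,"z":-1,"yaw":0},{"x":0,"y":0,"z":-1,"yaw":0},{"x":0,"y":0,"z":-1,"yaw":0},{"x":0,"y":0,"z":-1,"yaw":0},{"x":0,"y":0,"z":-0.3,"yaw":0}]'
python3 -c "
from h import *
rem(.504,.252,.27)
cap('wrist','w3')
cv2.imwrite('pics/w3b.png',cv2.resize(cv2.imread('pics/w3.png'),(800,600),interpolation=cv2.INTER_CUBIC))"
```

```text
time_s: 6.08
tcp_pos: [0.496, -0.2505, 0.0467]
eef_rot: [179.5, 0.6, -157.1]
contact_force: [-0.2, 0.7, 1.0]
gripper_width: 0.0325
time_s: 6.5
tcp_pos: [0.4921, -0.2514, 0.1566]
eef_rot: [179.3, 0.2, -157.1]
contact_force: [1.4, -0.5, 0.7]
gripper_width: 0.0331
time_s: 6.92
tcp_pos: [0.4918, -0.254, 0.2795]
eef_rot: [179.7, 0.7, -157.2]
contact_force: [0.8, 0.1, 0.1]
gripper_width: 0.0331
rem [-8.302 18.459  0.588] rot [ 179.68    0.72 -157.15] F [0.8 0.1 0.1]
```

View pics/w3b.png

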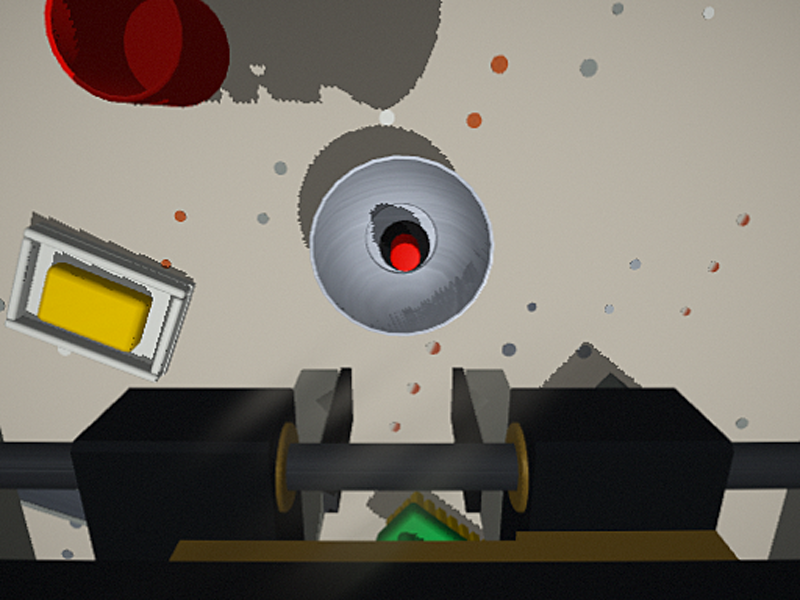

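```bash
python3 -m inch '[{"x":-0.2,"y":0.5,"z":0,"yaw":0},{"x":-0.3,"y":1,"z":0,"yaw":0},{"x":-0.3,"y":1,"z":0,"yaw":0},{"x":-0.3,"y":1,"z":0,"yaw":0},{"x":-0.3,"y":1,"z":0,"yaw":0}]'
python3 -m inch '[{"x":-0.3,"y":1,"z":0,"yaw":0},{"x":-0.3,"y":1,"z":0,"yaw":0},{"x":-0.3,"y":1,"z":0,"yaw":0},{"x":-0.3,"y":1,"z":0,"yaw":0},{"x":-0.3,"y":1,"z":0,"yaw":0}]'
python3 -m inch '[{"x":-0.3,"y":1,"z":0,"yaw":0},{"x":-0.3,"y":1,"z":0,"yaw":0},{"x":-0.3,"y":1,"z":0,"yaw":0},{"x":-0.3,"y":1,"z":0,"yaw":0},{"x":-0.3,"y":1,"z":0,"yaw":0}]'
python3 -m inch '[{"x":-0.3,"y":1,"z":0,"yaw":0},{"x":-0.3,"y":1,"z":0,"yaw":0},{"x":-0.2,"y":0.7,"z":0,"yaw":0},{"x":0,"y":0.3,"z":0,"yaw":0},{"x":0,"y":0,"z":0,"yaw":0}]'
cat > g.py <<'E'
from h import *
import sys
f=sys.argv[1]
rem(.504,.252,.27)
cap('wrist',f)
cv2.imwrite(f'pics/{f}b.png',cv2.resize(cv2.imread(f'pics/{f}.png'),(800,600),interpolation=cv2.INTER_CUBIC))
P,C=cloud(f);n=np.hypot(P[:,0]-.504,P[:,1]-.252)<.07
for lo,hi in((.212,.224),):
    S=P[n&(P[:,2]>lo)&(P[:,2]<hi)&(C[:,0]>1.5*C[:,2])]
    print(len(S),cv2.minEnclosingCircle(S[:,:2].astype(np.float32)),S.mean(0))
B=P[n&(abs(P[:,2]-.055)<.005)&(C[:,2]>1.5*C[:,0])];print(cv2.minAreaRect(B[:,:2].astype(np.float32)),len(B))
E
python3 g.py w4
```

```text
time_s: 7.38
tcp_pos: [0.4793, -0.1369, 0.2833]
eef_rot: [179.8, 1.0, -157.6]
contact_force: [-0.0, 0.5, 0.6]
gripper_width: 0.0328
time_s: 7.8
tcp_pos: [0.4626, -0.0019, 0.2851]
eef_rot: [179.8, 1.0, -157.7]
contact_force: [0.1, 0.4, -0.2]
gripper_width: 0.0328
time_s: 8.22
tcp_pos: [0.4461, 0.1333, 0.2875]
eef_rot: [179.7, 1.1, -157.8]
contact_force: [1.0, -0.5, 0.8]
gripper_width: 0.0329
time_s: 8.63
tcp_pos: [0.433, 0.2169, 0.2887]
eef_rot: [179.6, 1.2, -157.6]
contact_force: [0.7, 0.0, -0.8]
gripper_width: 0.0328
rem [-3.146  0.209  0.812] rot [ 179.63    1.17 -157.55] F [ 0.7  0.  -0.8]
67 ((0.510057806968689, 0.25682467222213745), 0.007815701887011528) [0.51157603 0.25772242 0.21760451]
((0.503433346748352, 0.2540372610092163), (0.09098388254642487, 0.0901375561952591), 13.521950721740723) 3377
```

View pics/w4b.png

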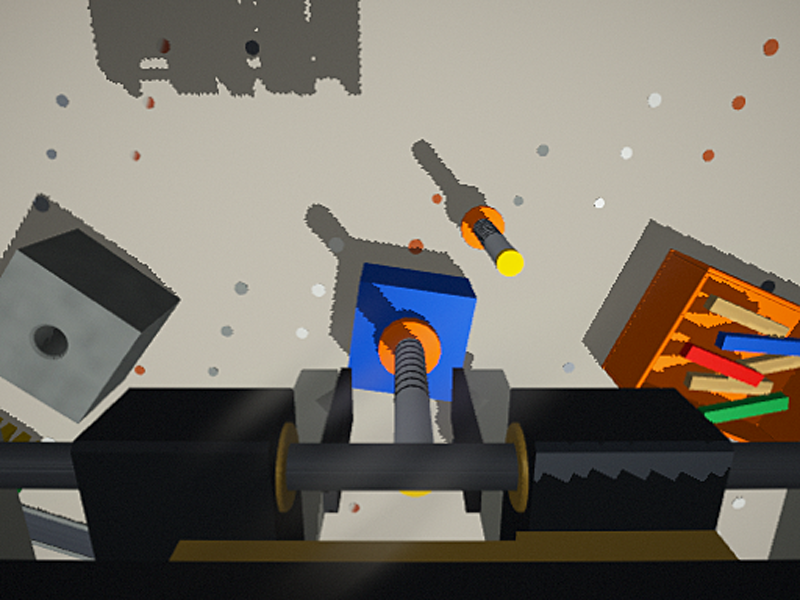

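```bash
python3 -m inch '[{"x":-1,"y":0.12,"z":0,"yaw":0},{"x":-1,"y":0.12,"z":0,"yaw":0},{"x":-0.8,"y":0.05,"z":0.3,"yaw":0},{"x":-0.3,"y":0,"z":0.3,"yaw":0},{"x":0,"y":0,"z":0,"yaw":0}]' 0
python3 -c "
from h import *
rem(.5035,.2545,.18)"
```

```text
time_s: 9.1
tcp_pos: [0.5041, 0.2488, 0.2761]
eef_rot: [179.6, 1.3, -157.6]
contact_force: [-1.2, 0.6, 0.1]
gripper_width: 0.0435
rem [0.021 0.193 3.847] rot [ 179.58    1.26 -157.64] F [-1.2  0.6  0.1]
```

```bash
python3 -m inch '[{"x":0,"y":0.19,"z":0.4,"yaw":0},{"x":0,"y":0,"z":0.8,"yaw":0},{"x":0,"y":0,"z":0,"yaw":0}]'
python3 -c "
from h import *
rem(.5035,.2545,.18)"
```

```text
time_s: 9.35
tcp_pos: [0.5016, 0.251, 0.2445]
eef_rot: [179.6, 1.2, -157.9]
contact_force: [-1.5, -0.4, -1.9]
gripper_width: 0.0437
rem [-0.07   0.082  2.582] rot [ 179.56    1.21 -157.85] F [-1.5 -0.4 -1.9]
```

```bash
python3 -m inch '[{"x":-0.07,"y":0.1,"z":0.6,"yaw":0},{"x":0,"y":0,"z":0.8,"yaw":0},{"x":0,"y":0,"z":0.5,"yaw":0},{"x":0,"y":0,"z":0.3,"yaw":0},{"x":0,"y":0,"z":0,"yaw":0}]'
python3 -c "
from h import *
rem(.5035,.2545,.18)"
```

```text
time_s: 9.77
tcp_pos: [0.5003, 0.2526, 0.1909]
eef_rot: [179.5, 1.3, -157.8]
contact_force: [0.6, -0.9, 0.5]
gripper_width: 0.044
rem [-0.138  0.019  0.441] rot [ 179.54    1.35 -157.85] F [ 0.6 -0.9  0.5]
```

```bash
python3 -m inch '[{"x":-0.15,"y":0.02,"z":0.25,"yaw":0},{"x":-0.04,"y":0,"z":0.1,"yaw":0},{"x":0,"y":0,"z":0,"yaw":0}]'
python3 -m inch '[{"x":0,"y":0,"z":0,"yaw":0},{"x":0,"y":0,"z":0,"yaw":0},{"x":0,"y":0,"z":0,"yaw":0},{"x":0,"y":0,"z":0,"yaw":0},{"x":0,"y":0,"z":0,"yaw":0}]' -1 50
python3 -c "
from h import *
rem(.5035,.2545,.18)
cap('side','d1')
a=cv2.imread('pics/d1.png')[150:330,130:330]
cv2.imwrite('pics/d1b.png',cv2.resize(a,None,fx=3.3,fy=3.3,interpolation=cv2.INTER_CUBIC))"
```

```text
time_s: 10.02
tcp_pos: [0.5051, 0.2553, 0.1842]
eef_rot: [179.5, 1.5, -157.8]
contact_force: [0.2, -0.2, -0.4]
gripper_width: 0.0439
time_s: 10.43
tcp_pos: [0.5059, 0.2558, 0.186]
eef_rot: [179.5, 1.6, -157.8]
contact_force: [-0.1, -0.7, -3.0]
gripper_width: 0.0209
rem [ 0.117 -0.014  0.237] rot [ 179.47    1.64 -157.82] F [-0.1 -0.7 -3. ]
```

View pics/d1b.png

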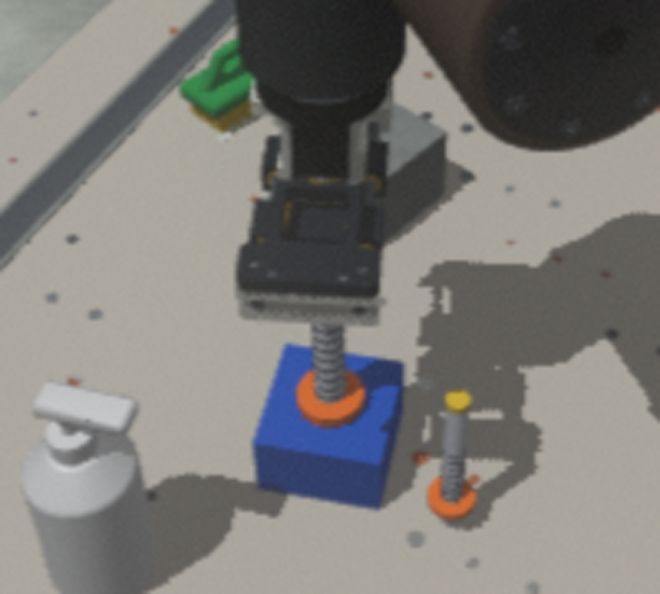

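```bash
python3 -m inch '[{"x":0,"y":0,"z":-0.3,"yaw":0},{"x":0,"y":0,"z":-0.5,"yaw":0},{"x":0,"y":0,"z":-0.5,"yaw":0},{"x":0,"y":0,"z":-0.5,"yaw":0},{"x":0,"y":0,"z":0,"yaw":0}]'
python3 -m inch '[{"x":0,"y":0,"z":-0.7,"yaw":0},{"x":0,"y":0,"z":-0.7,"yaw":0},{"x":0,"y":0,"z":-0.5,"yaw":0},{"x":0,"y":0,"z":0,"yaw":0}]'
python3 -c "
from h import *
rem(.5958,.0023,.26)"
```

```text
time_s: 10.9
tcp_pos: [0.5045, 0.2544, 0.2321]
eef_rot: [179.5, 1.5, -157.8]
contact_force: [0.6, 0.3, -3.0]
gripper_width: 0.0209
time_s: 11.23
tcp_pos: [0.5018, 0.2528, 0.2792]
eef_rot: [179.5, 1.2, -157.9]
contact_force: [0.8, 1.4, -2.7]
gripper_width: 0.0208
rem [  0.305 -10.704   0.67 ] rot [ 179.51    1.23 -157.89] F [ 0.8  1.4 -2.7]
```

```bash
python3 -m inch '[{"x":0,"y":-0.4,"z":0,"yaw":0},{"x":0.03,"y":-0.8,"z":0,"yaw":0},{"x":0.03,"y":-1,"z":0,"yaw":0},{"x":0.03,"y":-1,"z":0,"yaw":0},{"x":0.03,"y":-1,"z":0,"yaw":0}]'
python3 -m inch '[{"x":0.03,"y":-1,"z":0,"yaw":0},{"x":0.03,"y":-1,"z":0,"yaw":0},{"x":0.03,"y":-1,"z":0,"yaw":0},{"x":0.03,"y":-1,"z":0,"yaw":0},{"x":0,"y":-1,"z":0,"yaw":0}]'
python3 -m inch '[{"x":0,"y":-0.6,"z":0.1,"yaw":0},{"x":0,"y":-0.3,"z":0.1,"yaw":0},{"x":0,"y":0,"z":0.1,"yaw":0},{"x":0,"y":0,"z":0,"yaw":0}]'
python3 -c "
from h import *
rem(.5958,.0023,.26)"
```

```text
time_s: 11.65
tcp_pos: [0.5368, 0.1536, 0.2725]
eef_rot: [179.4, 0.9, -157.5]
contact_force: [0.2, -0.2, -3.0]
gripper_width: 0.021
time_s: 12.07
tcp_pos: [0.58, 0.0286, 0.2633]
eef_rot: [179.3, 0.4, -157.5]
contact_force: [0.3, 0.5, -3.0]
gripper_width: 0.0212
time_s: 12.4
tcp_pos: [0.5875, 0.0006, 0.2488]
eef_rot: [179.2, -0.1, -157.9]
contact_force: [-0.6, 0.5, -3.0]
gripper_width: 0.0205
rem [-0.331 -0.057 -0.449] rot [ 1.7921e+02 -6.0000e-02 -1.5791e+02] F [-0.6  0.5 -3. ]
```

```bash
cat > k.py <<'E'
from h import *
import sys
RG=Q.from_euler('xyz',[179.47,1.64,-157.82],degrees=True).as_matrix(); tg=np.array([.5059,.2558,.186]); footg=np.array([.5035,.2545,.023])
def foot():
    s=r.get_state();R=Q.from_euler('xyz',s['eef_rot'],degrees=True).as_matrix()
    return s['tcp_pos']+R@RG.T@(footg-tg), R@RG.T@np.array([0,0,1]),R,s
f,ax,R,s=foot(); print('foot',f.round(4),'axis',ax.round(3),'rem foot (units)',(R.T@(np.array([.5958,.0023,.078])-f)/.025).round(3),s['contact_force'].round(1))
if len(sys.argv)>1:
  for c in('side','scene'):
    n=sys.argv[1]+c;cap(c,n);P,C=cloud(n)
    near=np.hypot(P[:,0]-.5958,P[:,1]-.0023)<.09
    B=P[near&(abs(P[:,2]-.075)<.005)&(C.max(1)-C.min(1)<30)];print(c,'block',cv2.minAreaRect(B[:,:2].astype(np.float32)))
    near=np.hypot(P[:,0]-.5958,P[:,1]-.0023)<.03
    for lo,hi in((.085,.115),(.14,.17),(.17,.2),(.2,.225)):
        S=P[near&(P[:,2]>lo)&(P[:,2]<hi)][:,:2]
        if len(S)<9: continue
        from scipy.optimize import least_squares
        T=np.load(f'pics/{n}.npz')['T'][:2,3]
        o=least_squares(lambda q:np.hypot(*(S-q).T)-.011,S.mean(0)+(S.mean(0)-T)/np.linalg.norm(S.mean(0)-T)*.007,loss='soft_l1',f_scale=.002);print('  ',lo,hi,o.x.round(4),len(S),np.sqrt(np.mean(o.fun**2)).round(4))
    a=cv2.imread(f'pics/{n}.png')
    a=a[110:250,170:330] if c=='side' else a[110:250,200:360]
    cv2.imwrite(f'pics/{n}b.png',cv2.resize(a,None,fx=4,fy=4,interpolation=cv2.INTER_CUBIC))
  cv2.imwrite(f'pics/{sys.argv[1]}.png',np.hstack([cv2.resize(cv2.imread(f'pics/{sys.argv[1]+c}b.png'),(400,350)) for c in('side','scene')]))
E
python3 k.py e1
```

```text
foot [ 0.5804 -0.0018  0.086 ] axis [0.029 0.007 1.   ] rem foot (units) [-0.634 -0.085  0.317] [-0.6  0.5 -3. ]
side block ((0.5957533121109009, 0.004104182124137878), (0.10324276983737946, 0.10193634778261185), 74.70525360107422)
   0.085 0.115 [ 0.5807 -0.0013] 48 0.0011
   0.14 0.17 [ 5.827e-01 -4.000e-04] 77 0.0011
   0.17 0.2 [ 0.5833 -0.    ] 70 0.0012
   0.2 0.225 [ 5.841e-01 -4.000e-04] 65 0.0012
scene block ((0.5951057076454163, -0.0008238404989242554), (0.10344094783067703, 0.11026361584663391), 75.43099975585938)
   0.085 0.115 [ 0.5785 -0.0028] 28 0.0031
   0.14 0.17 [ 0.5811 -0.0025] 45 0.0023
   0.17 0.2 [ 0.5818 -0.0028] 52 0.0023
   0.2 0.225 [ 0.583 -0.002] 39 0.0019
```

View pics/e1.png

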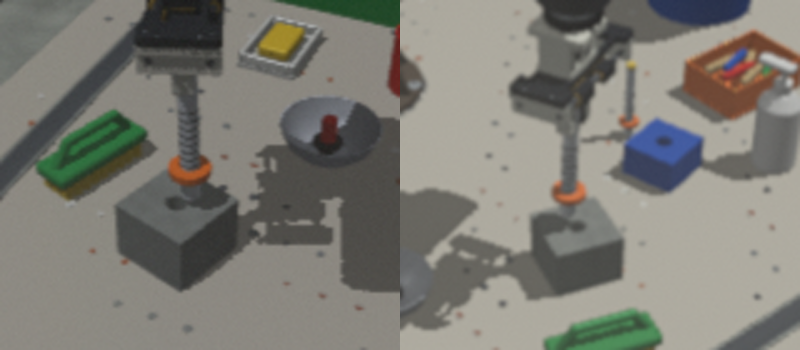

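```bash
python3 -m inch '[{"x":-0.3,"y":-0.05,"z":0,"yaw":0},{"x":-0.3,"y":-0.04,"z":0,"yaw":0},{"x":0,"y":0,"z":0,"yaw":0},{"x":0,"y":0,"z":0,"yaw":0}]'
python3 k.py
python3 -m inch '[{"x":0,"y":0,"z":0,"yaw":0},{"x":0,"y":0,"z":0,"yaw":0},{"x":0,"y":0,"z":0,"yaw":0},{"x":0,"y":0,"z":0,"yaw":0}]'
python3 k.py
```

```text
time_s: 12.83
tcp_pos: [0.6041, 0.0083, 0.2505]
eef_rot: [179.2, 0.1, -157.6]
contact_force: [-0.2, -0.1, -2.8]
gripper_width: 0.0212
foot [0.5974 0.006  0.0877] axis [0.026 0.006 1.   ] rem foot (units) [ 0.117 -0.118  0.385] [-0.2 -0.1 -2.8]
time_s: 13.17
tcp_pos: [0.6042, 0.0096, 0.2507]
eef_rot: [179.2, 0.1, -157.5]
contact_force: [-0.4, 0.1, -3.5]
gripper_width: 0.021
foot [0.5976 0.0073 0.0878] axis [0.026 0.006 1.   ] rem foot (units) [ 0.143 -0.161  0.391] [-0.4  0.1 -3.5]
```

```bash
python3 -m inch '[{"x":0.1,"y":-0.13,"z":0,"yaw":0},{"x":0,"y":0,"z":0.1,"yaw":0},{"x":0,"y":0,"z":0,"yaw":0}]'
python3 k.py
python3 -m inch '[{"x":0,"y":0,"z":0.1,"yaw":0},{"x":0,"y":0,"z":0,"yaw":0}]'
python3 k.py
```

```text
time_s: 13.42
tcp_pos: [0.6028, 0.0052, 0.2482]
eef_rot: [179.2, 0.2, -157.5]
contact_force: [0.1, 0.2, -3.8]
gripper_width: 0.0212
foot [0.5962 0.0029 0.0853] axis [0.026 0.006 1.   ] rem foot (units) [ 0.024 -0.021  0.293] [ 0.1  0.2 -3.8]
time_s: 13.58
tcp_pos: [0.6026, 0.0049, 0.2455]
eef_rot: [179.2, 0.2, -157.5]
contact_force: [-0.2, 0.7, -2.6]
gripper_width: 0.0211
foot [0.596  0.0026 0.0826] axis [0.026 0.006 1.   ] rem foot (units) [ 0.011 -0.01   0.184] [-0.2  0.7 -2.6]
```

```bash
python3 k.py e2
```

```text
foot [0.596  0.0026 0.0826] axis [0.026 0.006 1.   ] rem foot (units) [ 0.011 -0.01   0.184] [-0.2  0.7 -2.6]
side block ((0.5959219336509705, 0.003516457974910736), (0.10338359326124191, 0.10455351322889328), 74.13306427001953)
   0.085 0.115 [0.5967 0.0042] 42 0.0012
   0.14 0.17 [0.5978 0.0044] 75 0.0012
   0.17 0.2 [0.5985 0.0043] 75 0.0011
   0.2 0.225 [0.5999 0.0039] 64 0.0011
scene block ((0.5947702527046204, -2.7924776077270508e-05), (0.10560373961925507, 0.10860388725996017), 72.89807891845703)
   0.085 0.115 [0.5937 0.0007] 25 0.002
   0.14 0.17 [0.5974 0.001 ] 48 0.0026
   0.17 0.2 [0.5973 0.002 ] 48 0.0024
   0.2 0.225 [0.5976 0.0018] 36 0.002
```

View pics/e2.png

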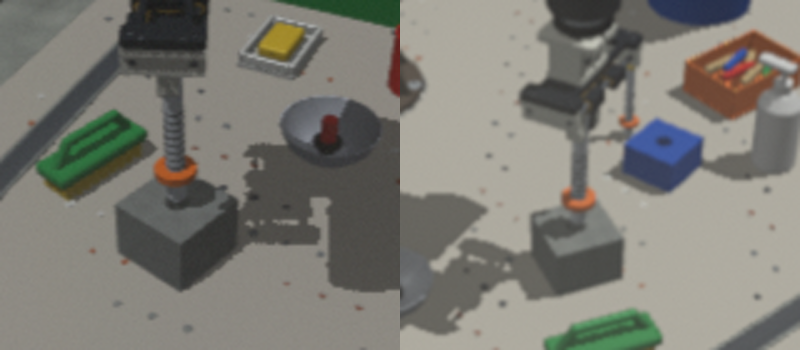

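The rod is centred over the bore with the foot about 8 mm above the rim. I'll insert in small steps.

```bash
python3 -m inch '[{"x":0,"y":0,"z":0.2,"yaw":0},{"x":0,"y":0,"z":0.2,"yaw":0},{"x":0,"y":0,"z":0,"yaw":0}]'
python3 k.py
python3 -m inch '[{"x":0,"y":0,"z":0.2,"yaw":0},{"x":0,"y":0,"z":0.2,"yaw":0}]'
python3 k.py
```

```text
time_s: 13.93
tcp_pos: [0.6031, 0.0051, 0.2354]
eef_rot: [179.2, 0.2, -157.5]
contact_force: [-0.4, 0.3, -3.1]
gripper_width: 0.0213
foot [0.5967 0.0029 0.0725] axis [0.024 0.006 1.   ] rem foot (units) [ 0.042 -0.004 -0.221] [-0.4  0.3 -3.1]
time_s: 14.1
tcp_pos: [0.6033, 0.0051, 0.2252]
eef_rot: [179.3, 0.3, -157.5]
contact_force: [-0.8, -0.2, -3.4]
gripper_width: 0.0212
foot [0.5971 0.0028 0.0624] axis [0.023 0.006 1.   ] rem foot (units) [ 0.055  0.008 -0.626] [-0.8 -0.2 -3.4]
```

```bash
python3 -m inch '[{"x":0.06,"y":0,"z":0.2,"yaw":0},{"x":0.04,"y":0,"z":0.2,"yaw":0}]'
python3 k.py
python3 -m inch '[{"x":0.02,"y":0,"z":0.2,"yaw":0},{"x":0.02,"y":0,"z":0.2,"yaw":0}]'
python3 k.py
```

```text
time_s: 14.27
tcp_pos: [0.601, 0.0044, 0.2139]
eef_rot: [179.3, 0.3, -157.5]
contact_force: [0.4, 0.8, -3.8]
gripper_width: 0.0208
foot [0.5947 0.0021 0.051 ] axis [0.024 0.006 1.   ] rem foot (units) [-0.049  0.006 -1.08 ] [ 0.4  0.8 -3.8]
time_s: 14.43
tcp_pos: [0.6003, 0.0041, 0.2029]
eef_rot: [179.3, 0.3, -157.5]
contact_force: [-0.3, -0.5, 2.3]
gripper_width: 0.0209
foot [0.5943 0.0018 0.04  ] axis [0.023 0.006 1.   ] rem foot (units) [-0.073  0.015 -1.52 ] [-0.3 -0.5  2.3]
```

```bash
for i in 1 2; do :; done
python3 -m inch '[{"x":0,"y":0,"z":0.1,"yaw":0},{"x":0,"y":0,"z":0.1,"yaw":0}]'
python3 -m inch '[{"x":0,"y":0,"z":0.08,"yaw":0},{"x":0,"y":0,"z":0.08,"yaw":0}]'
python3 k.py
```

```text
time_s: 14.6
tcp_pos: [0.6008, 0.004, 0.1981]
eef_rot: [179.4, 0.4, -157.5]
contact_force: [-1.9, 0.9, 4.3]
gripper_width: 0.0214
time_s: 14.77
tcp_pos: [0.6007, 0.004, 0.1947]
eef_rot: [179.4, 0.4, -157.5]
contact_force: [-1.7, -0.5, 3.1]
gripper_width: 0.0207
foot [0.595  0.0016 0.0318] axis [0.021 0.007 1.   ] rem foot (units) [-0.054  0.032 -1.847] [-1.7 -0.5  3.1]
```

```bash
python3 -m inch '[{"x":0,"y":0,"z":0.08,"yaw":0},{"x":0,"y":0,"z":0.08,"yaw":0}]'
python3 -m inch '[{"x":0,"y":0,"z":0.08,"yaw":0}]'
python3 k.py
```

```text
time_s: 14.93
tcp_pos: [0.6007, 0.004, 0.1911]
eef_rot: [179.4, 0.4, -157.5]
contact_force: [-1.6, -0.5, 2.7]
gripper_width: 0.0212
time_s: 15.02
tcp_pos: [0.6006, 0.0041, 0.1891]
eef_rot: [179.4, 0.4, -157.4]
contact_force: [-2.8, -0.8, 2.9]
gripper_width: 0.0213
foot [0.5949 0.0017 0.0262] axis [0.02  0.007 1.   ] rem foot (units) [-0.057  0.033 -2.071] [-2.8 -0.8  2.9]
```

```bash
python3 -m inch '[{"x":0,"y":0,"z":0.07,"yaw":0},{"x":0,"y":0,"z":0.07,"yaw":0}]'
python3 -m inch '[{"x":0,"y":0,"z":0.06,"yaw":0}]'
```

```text
time_s: 15.18
tcp_pos: [0.6006, 0.004, 0.1854]
eef_rot: [179.4, 0.4, -157.5]
contact_force: [-2.8, -0.3, 3.5]
gripper_width: 0.0211
time_s: 15.27
tcp_pos: [0.6014, 0.0039, 0.1852]
eef_rot: [179.4, 0.5, -157.4]
contact_force: [-5.6, 0.1, 20.6]
gripper_width: 0.0207
```

```bash
python3 -m inch '[{"x":0,"y":0,"z":0.06,"yaw":0}]'
python3 k.py
```

```text
time_s: 15.35
tcp_pos: [0.602, 0.004, 0.1853]
eef_rot: [179.5, 0.6, -157.4]
contact_force: [-6.0, 0.6, 16.2]
gripper_width: 0.0209
foot [0.5969 0.0014 0.0223] axis [0.016 0.007 1.   ] rem foot (units) [ 0.003  0.068 -2.226] [-6.   0.6 16.2]
```

```bash
python3 -m inch '[{"x":0.04,"y":0,"z":0.06,"yaw":0},{"x":0.03,"y":0,"z":0.06,"yaw":0}]'
python3 -m inch '[{"x":0.02,"y":0,"z":0.06,"yaw":0},{"x":0.02,"y":0,"z":0.06,"yaw":0},{"x":0.02,"y":0,"z":0.06,"yaw":0}]'
```

```text
time_s: 15.52
tcp_pos: [0.6014, 0.0037, 0.1852]
eef_rot: [179.6, 0.8, -157.3]
contact_force: [-3.6, 1.8, 13.1]
gripper_width: 0.0213
time_s: 15.77
tcp_pos: [0.6011, 0.0037, 0.1852]
eef_rot: [179.6, 1.1, -157.3]
contact_force: [-4.9, 1.0, 14.0]
gripper_width: 0.0209
```

```bash
python3 -m inch '[{"x":0.02,"y":0,"z":0.07,"yaw":0},{"x":0.02,"y":0,"z":0.07,"yaw":0},{"x":0.02,"y":0,"z":0.07,"yaw":0},{"x":0.02,"y":0,"z":0.07,"yaw":0},{"x":0.02,"y":0,"z":0.07,"yaw":0}]'
python3 k.py
python3 -m inch '[{"x":0.02,"y":0,"z":0.07,"yaw":0},{"x":0.02,"y":0,"z":0.07,"yaw":0},{"x":0.02,"y":0,"z":0.07,"yaw":0},{"x":0.02,"y":0,"z":0.07,"yaw":0},{"x":0.02,"y":0,"z":0.07,"yaw":0}]'
python3 k.py
```

```text
time_s: 16.18
tcp_pos: [0.6007, 0.0036, 0.1852]
eef_rot: [179.8, 1.5, -157.1]
contact_force: [-5.0, 1.2, 14.8]
gripper_width: 0.0211
foot [0.5982 0.0014 0.0222] axis [0.    0.006 1.   ] rem foot (units) [ 0.017  0.081 -2.234] [-5.   1.2 14.8]
time_s: 16.6
tcp_pos: [0.6, 0.0036, 0.1852]
eef_rot: [179.9, 1.9, -157.0]
contact_force: [-4.4, 1.4, 15.2]
gripper_width: 0.021
foot [0.5988 0.0014 0.0222] axis [-0.007  0.005  1.   ] rem foot (units) [ 0.021  0.083 -2.233] [-4.4  1.4 15.2]
```

```bash
python3 -m inch '[{"x":0.04,"y":0,"z":0.07,"yaw":0},{"x":0.04,"y":0,"z":0.07,"yaw":0},{"x":0.03,"y":0,"z":0.07,"yaw":0},{"x":0.03,"y":0,"z":0.07,"yaw":0},{"x":0.03,"y":0,"z":0.07,"yaw":0}]'
python3 k.py
python3 -m inch '[{"x":0.03,"y":0,"z":0.07,"yaw":0},{"x":0.03,"y":0,"z":0.07,"yaw":0},{"x":0.03,"y":0,"z":0.07,"yaw":0},{"x":0.03,"y":0,"z":0.07,"yaw":0},{"x":0.03,"y":0,"z":0.07,"yaw":0}]'
python3 k.py
```

```text
time_s: 17.02
tcp_pos: [0.5985, 0.0033, 0.1853]
eef_rot: [-180.0, 2.5, -156.9]
contact_force: [-5.9, 2.0, 15.3]
gripper_width: 0.0213
foot [0.5989 0.0014 0.0222] axis [-0.017  0.003  1.   ] rem foot (units) [ 2.000e-03  8.100e-02 -2.232e+00] [-5.9  2.  15.3]
time_s: 17.43
tcp_pos: [0.5974, 0.0031, 0.1853]
eef_rot: [-179.9, 3.0, -156.7]
contact_force: [-5.1, 2.7, 15.3]
gripper_width: 0.021
foot [0.5993 0.0015 0.0223] axis [-0.026  0.002  1.   ] rem foot (units) [ 2.000e-03  7.900e-02 -2.233e+00] [-5.1  2.7 15.3]
```

```bash
python3 -m inch '[{"x":0,"y":0,"z":0.06,"yaw":0},{"x":0,"y":0,"z":0.06,"yaw":0},{"x":0,"y":0,"z":0.06,"yaw":0}]'
python3 k.py e3
```

```text
time_s: 17.68
tcp_pos: [0.598, 0.0035, 0.1853]
eef_rot: [-179.8, 3.2, -156.7]
contact_force: [-5.8, 1.3, 15.2]
gripper_width: 0.0211
foot [0.6004 0.0019 0.0223] axis [-0.03   0.001  1.   ] rem foot (units) [ 0.041  0.08  -2.235] [-5.8  1.3 15.2]
side block ((0.5956094264984131, 0.002913936972618103), (0.10395365208387375, 0.10391731560230255), 73.20713806152344)
   0.085 0.115 [0.5941 0.0036] 123 0.0061
   0.14 0.17 [0.5951 0.0026] 58 0.0011
   0.17 0.2 [0.5903 0.0186] 44 0.0025
scene block ((0.5979723334312439, -0.0010721981525421143), (0.10312186181545258, 0.10960520803928375), 73.14470672607422)
   0.085 0.115 [ 5.951e-01 -2.000e-04] 84 0.0066
   0.14 0.17 [0.5934 0.0008] 42 0.0025
   0.17 0.2 [ 0.6029 -0.0055] 63 0.0105
   0.2 0.225 [ 0.614  -0.0019] 24 0.0082
```

View pics/e3.png

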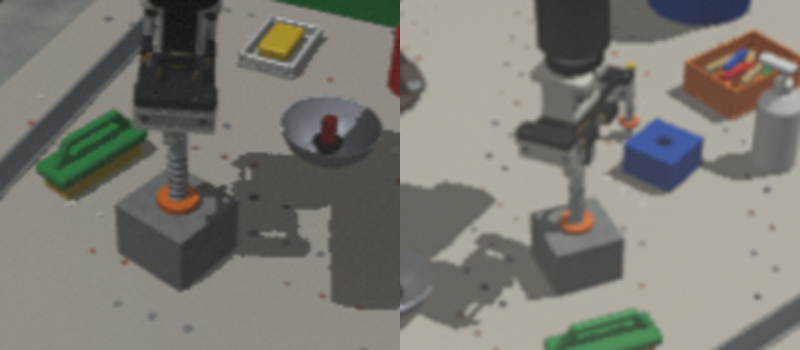

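```bash
python3 -m inch '[{"x":0.03,"y":0,"z":0.02,"yaw":0},{"x":0.02,"y":0,"z":0.01,"yaw":0},{"x":0,"y":0,"z":0.01,"yaw":0}]'
python3 -m inch '[{"x":0,"y":0,"z":0.01,"yaw":0}]' 0.1
python3 -m inch '[{"x":0,"y":0,"z":0,"yaw":0},{"x":0,"y":0,"z":0,"yaw":0},{"x":0,"y":0,"z":0,"yaw":0}]'
python3 k.py e4
```

```text
time_s: 18.03
tcp_pos: [0.5966, 0.0034, 0.1853]
eef_rot: [-179.8, 3.2, -156.7]
contact_force: [-1.9, 0.5, 5.8]
gripper_width: 0.0209
time_s: 18.12
tcp_pos: [0.597, 0.0034, 0.1851]
eef_rot: [-179.8, 3.3, -156.7]
contact_force: [0.3, -0.6, 0.1]
gripper_width: 0.0239
time_s: 18.37
tcp_pos: [0.5973, 0.0036, 0.1838]
eef_rot: [-179.8, 3.3, -156.7]
contact_force: [0.2, -0.1, -0.7]
gripper_width: 0.0423
foot [0.6    0.0022 0.0208] axis [-0.031  0.     1.   ] rem foot (units) [ 0.022  0.063 -2.294] [ 0.2 -0.1 -0.7]
side block ((0.5965025424957275, 0.002473801374435425), (0.10498173534870148, 0.10416456311941147), 73.69831848144531)
   0.085 0.115 [0.5949 0.004 ] 128 0.006
   0.14 0.17 [0.5953 0.0031] 41 0.0011
scene block ((0.5945791602134705, -0.0011883527040481567), (0.1044667586684227, 0.11302132159471512), 73.32867431640625)
   0.085 0.115 [ 0.5947 -0.0008] 84 0.0063
   0.14 0.17 [ 0.5938 -0.0009] 37 0.0022
   0.17 0.2 [0.5976 0.0133] 45 0.0089
   0.2 0.225 [ 0.6129 -0.0022] 10 0.0132
```

View pics/e4.png

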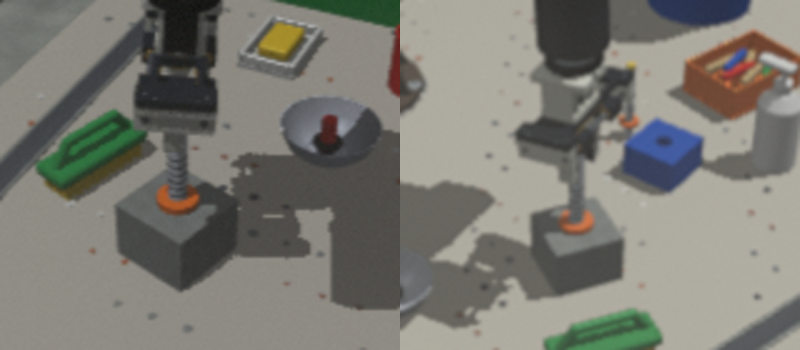

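```bash
python3 -m inch '[{"x":0,"y":0,"z":-0.2,"yaw":0},{"x":0,"y":0,"z":-0.4,"yaw":0},{"x":0,"y":0,"z":-0.6,"yaw":0}]'
python3 -m inch '[{"x":0,"y":0,"z":-0.6,"yaw":0},{"x":0,"y":0,"z":-0.8,"yaw":0},{"x":0,"y":0,"z":-0.8,"yaw":0},{"x":0,"y":0,"z":-0.8,"yaw":0},{"x":0,"y":0,"z":-0.8,"yaw":0}]'
python3 -m inch '[{"x":0.8,"y":0,"z":-0.4,"yaw":0},{"x":0.8,"y":0,"z":0,"yaw":0},{"x":0.8,"y":0,"z":0,"yaw":0},{"x":0.4,"y":0,"z":0,"yaw":0},{"x":0,"y":0,"z":0,"yaw":0}]'
python3 k.py e5
python3 -c "
from h import *
for c in('side','scene'):
  P,C=cloud('e5'+c);n=np.hypot(P[:,0]-.5958,P[:,1]-.0023)<.05
  m=n&(C[:,0]>2*C[:,2])&(P[:,2]<.12)&(P[:,2]>.07);y=n&(C[:,0]>2*C[:,2])&(P[:,2]>.19)
  print(c,'ring z pctl',np.percentile(P[m][:,2],[10,50,90]).round(4),'top z',np.percentile(P[y][:,2],[50,95]).round(4),P[y].mean(0).round(4))
  S=P[m];print(np.linalg.lstsq(np.c_[S[:,:2]-S[:,:2].mean(0),np.ones(len(S))],S[:,2],rcond=None)[0].round(3))
a=np.vstack([cv2.imread('pics/e5sideb.png')])
"
```

```text
time_s: 18.72
tcp_pos: [0.5939, 0.0026, 0.2118]
eef_rot: [-179.9, 2.9, -156.7]
contact_force: [0.6, 0.1, -0.5]
gripper_width: 0.0481
time_s: 19.13
tcp_pos: [0.5882, 0.0003, 0.3137]
eef_rot: [-179.9, 2.8, -156.7]
contact_force: [-0.5, -0.3, 0.2]
gripper_width: 0.0481
time_s: 19.55
tcp_pos: [0.5238, -0.0286, 0.3315]
eef_rot: [-179.7, 3.6, -156.6]
contact_force: [1.1, 0.3, -0.1]
gripper_width: 0.0481
foot [ 0.5275 -0.03    0.1685] axis [-0.037  0.     0.999] rem foot (units) [-2.788  0.126  3.803] [ 1.1  0.3 -0.1]
side block ((0.5960861444473267, 0.0032079294323921204), (0.10346126556396484, 0.10231835395097733), 72.98472595214844)
   0.085 0.115 [0.5946 0.0038] 122 0.0061
   0.14 0.17 [0.5953 0.0028] 71 0.0012
   0.17 0.2 [0.5951 0.0027] 72 0.0012
   0.2 0.225 [0.5948 0.0032] 83 0.003
scene block ((0.5958981513977051, 0.000277787446975708), (0.10283131897449493, 0.11108756810426712), 73.04601287841797)
   0.085 0.115 [ 0.594  -0.0007] 81 0.0061
   0.14 0.17 [0.5921 0.0007] 47 0.0021
   0.17 0.2 [0.5936 0.    ] 51 0.0023
   0.2 0.225 [5.928e-01 5.000e-04] 56 0.0031
side ring z pctl [0.0814 0.0849 0.0871] top z [0.2179 0.2197] [0.5909 0.0051 0.2314]
[0.045 0.001 0.085]
scene ring z pctl [0.0818 0.0851 0.0888] top z [0.217  0.2208] [ 0.5975 -0.001   0.2177]
[-0.056 -0.032  0.085]
```

View pics/e5.png

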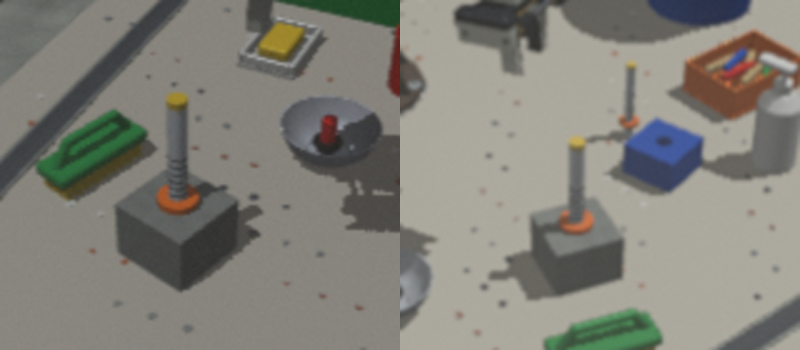

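```bash
python3 -c "
from plant import r
print(r.close_job(), r.get_state()['time_s'])"
```

```text
the job is handed in; nothing more can be done
the job is handed in; nothing more can be done
```

The job is done and handed in. The bung stands in the steel bowl, and the large gauge stands in the socket with its rod on the bottom and its ring on the rim. I measured the bore as about 53 mm deep.

- **Pressing:** The rod bottomed out at about 15.3 s. I held it there for about 2.4 s, with the wrist reading 13–20 N (roughly 10–18 N on the bottom), well under the 120 N limit. I then eased off, let go and backed away.
- **Final checks:** The gauge is upright. Its top is at z ≈ 0.217 m, so the foot is at about 0.022 m. The ring's top is at z ≈ 0.085 m, which is the rim plus the ring's 10 mm thickness. The last pictures show the gripper clear of everything. The job took about 20 s.
- **Disagreements:** The wrist slowly tilted by about 3° while pressing, so the foot position worked out from the wrist drifted by a few mm. The side camera shows the rod itself stayed upright. The ring-plane fits from the two cameras differ by a few degrees, which I put down to depth noise. A ring error of a few tenths of a millimetre can't be ruled out.

I didn't touch the dispenser, brush, soap holder or mug.

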